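# Clear the blocked drain of the rinsing stand

## Robot

A 6-joint arm with a two-finger parallel gripper is mounted at the origin on the work surface. World frame = base frame: x ahead of the robot, y to its left, z up, the work surface at z = 0. Lengths are in m, angles in rad, forces in N, time in s.
With the tool pointing down it reaches from about 0.3 to 0.875 m from the base axis. Payload 6.4 kg.
Tool frame: the origin (TCP) lies midway between the tips of the shut fingers; the grasp point (between the pads) lies 19 mm behind it; z points along the fingers, y is the line along which they close (so a half turn about z gives the same grasp; the last joint's range is limited). The gripper opens to 85 mm and grips with 20 to 120 N. Pads are 22 mm wide; open, the fingers measure 114 mm over their backs; the gripper's body (76 mm by 85 mm) begins 54 mm behind the grasp point. The pads swing forward as they close: fully open they stand 13 mm farther back than shut.
Start: joints at [-1.494, 0.181, 1.607, -0, 1.354, -0.206], TCP at [0.16, -0.552, 0.231] pointing down, gripper open.
Joint ranges: [-2.99, 2.99], [-0.89, 2.07], [0.3, 2.58], [-1.14, 4.28], [0, 2.63], [-3.12, 3.12]. Speed limits (rad/s): [2.57, 2.57, 3.01, 3.14, 3.14, 3.14].

## Interface

Orientations are given as a unit quaternion [w, x, y, z].
In Python, from bench import sensors, vision, ctrl gives the robot as it stands.
- The arm moves only by the tool carry_out, never from a script. Its argument "deltas" is text: rows parted by semicolons, each of 7 numbers parted by spaces: the shift along the tool's x, y, z in mm, then the turn, a rotation vector about the tool's x, y, z in rad, then the closure, from 0 (fully open) to 1 (shut). In form: tx ty tz ax ay az claw; .... A call has 1 to 12 rows; each row is the pose to reach, as a shift and turn from the pose commanded when the call began, along the tool's axes at that moment; what a row does not reach only later rows make up. A row lasts 1/8 s, in which the tool goes at most 62.5 mm and 10.7 degrees, less where a joint would pass 70% of its speed; a pose out of reach is approached as far as the arm can. A call with a gripper value outside its range is refused whole. The fingers move at their own pace and stop on an object; the grip force is fixed at half the most. Time passes only in rows, so rows that repeat a pose let the fingers close. It gives the time, the measured TCP pose, the force, the opening and the grip force at its end, in the units of the state.
- sensors.get_obs(): the state, without advancing time (a new reading comes with each control period).
- vision.camera(name): name is "side" or "top"; returns the picture (400x640x3 uint8, blue, green, red); there is no depth.
- vision.camera_model(name): a dict with "K" (3x3 intrinsics, pixels), "extrinsics" (4x4, takes a point from world to camera coordinates). Camera axes: x right, y down, z forward; pixel columns grow to the right and rows downward; lengths in m; the calibration is good to about 2 mm. A picture is of the moment at which its call begins. camera_model takes no time and is no camera call.
- ctrl.hand_in(): hands the job in; it is judged then, once.
The state is a dict: "time_s": time; "q": joint angles; "dq": joint speeds; "joint_efforts": joint torques, N m; "eef_pos": TCP position; "eef_rot": TCP orientation; "wrist_force": force on the tool from outside, world axes, zero at the start; "torque": the same for the moment, N m; "opening": opening from 0.0 (shut) to 1.0 (fully open); "grasp_force": force on a finger pad.
Only numpy, scipy, OpenCV 4.12 (cv2) and the standard library are available. Lean on these libraries where they do the work, as an engineer would, in place of code of your own. Each camera call takes 0.05 s, during which the arm holds its last target. There are 200 camera calls.

## Task

The drain of the barber's rinsing stand is blocked by a stuck stopper. Take the unblocking rod from its holder, feel its tip into the hole of the drain cover and push the stopper down and out into the catch tray underneath, pressing gently and never leaning hard on the stand or its cover. Then draw the rod out, put it fully back in its holder and let go, leaving the other things on the worktop where they are.

Things in the scene. Friction and masses are not known exactly. Their poses are not given: they have to be found in the camera images.
- drain: the rinsing stand, fixed: grey plate 150 x 150 mm, its top 120 mm above the table with a 6 mm rim, on four 10 mm square legs 70 mm from the axis along its x and y. On it lies a square steel cover, 70 x 70 x 5 mm, with the drain mouth; a tube hangs below, over a white catch tray, 126 x 126 mm, walls 26 mm. Origin on the table on the tube's axis; z up, x and y along the plate's edges
- drain_mouth (a point): the tube's axis at the cover's top face, 125 mm above the table. The cover fits loosely but does not move: its round mouth, 18.5 mm wide and sharp-edged, at the cover's own centre, really lies off this point, by up to 4.5 mm each way along the stand's x and y. Below the 5 mm thick cover all is wide enough for the rod wherever the mouth is
- drain_exit (a point): centre of the open lower end of the steel tube (41 mm outside, 35 mm bore), 63 mm below the mouth. Three sprung strips line the bore and grip the stopper: pushing it takes a few N up to 18 N until it pops out of this end and falls; the rod itself slides freely
- stopper: the stuck stopper: a white hard-plastic plug, 31 mm wide, 24 mm high, 25 g, inside the tube, its top 17 to 31 mm below the mouth; origin at the centre of its underside, z along its axis. It is wider than the mouth and can leave only downward
- stopper_center (a point): middle of the stopper, 12 mm above its underside
- holder: the rod's holder, fixed: an upright white block, 64 x 64 mm, 98 mm high, with a vertical round hole 20 mm wide right through its centre. Origin at the centre of its underside on the table, z up
- rod: the unblocking rod, 0.13 to 0.21 kg, hanging in the holder's hole by its collar: round steel shank 16 mm wide, 85 mm long, cut square at the tip; then a collar 33 mm wide, 5 mm thick; then a square black handle 26 x 26 mm, 70 mm long. Origin at the tip, z up along the rod, x and y square to the handle's sides. Fully in: collar on the block, tip 13 mm above the table
- rod_grip (a point): on the rod's axis in the handle, 130 mm above the tip, a good height to grip
- spray: bystander: white bottle, 54 mm wide, 170 mm high; origin at the centre of its underside
- bottle: bystander: blue bottle, 68 mm wide, 150 mm high; origin at the centre of its underside
- cup: bystander: glass cup, 72 mm wide at the rim, 85 mm high; origin at the centre of its underside
- comb: bystander: flat black comb, 170 mm long, 27 mm wide, 6 mm thick, lying on the table; origin on its underside, y along its length
There are look-alikes about, which are no part of the job. Several things have the shape of the rod; the one meant has the colours described above. Leave any pink look-alike of the holder alone.

How it is judged:
On the way, in this order (a step that is already met when the one before it is completed fails the run):
1. the rod's tip is through the drain mouth, inside the tube, with the stopper not yet out (z of rod in the frame of drain_mouth below -0.012 m and horizontal distance between rod and drain_mouth below 0.011 m and z of stopper_center in the frame of drain_exit above -0.011 m), for 0.1 s.
2. the stopper is out of the tube's lower end while the rod reaches through the tube (z of stopper_center in the frame of drain_exit below -0.02 m and z of rod in the frame of drain_mouth below -0.05 m and horizontal distance between rod and drain_mouth below 0.012 m), for 0.1 s.
At the end, for the whole second after the job is handed in: the stopper lies at rest in the catch tray under the stand (its middle lower than 30 mm, within 60 mm of the drain axis each way); the rod stands released and at rest in the holder's hole, its tip within 6 mm of the hole's axis, tilted less than 0.06 rad, its collar no more than 5 mm above the block (height (world z) of stopper_center below 0.03 m and x of stopper_center in the frame of drain between -0.06 and 0.06 m and y of stopper_center in the frame of drain between -0.06 and 0.06 m and linear speed of stopper below 0.05 m/s and horizontal distance between rod and holder below 0.006 m and z of rod in the frame of holder below 0.018 m and angle between rod's own z axis and vertical below 0.06 rad and linear speed of rod below 0.02 m/s); the robot touches nothing.
It fails at once if the rod presses on the rinsing stand (its cover included) with more than 40 N (contact force between rod and drain above 40 N).
It fails at once if the rod presses on the stopper with more than 40 N (contact force between rod and stopper above 40 N).
It fails at once if the robot itself bumps the rinsing stand with more than 15 N (contact force between any of the fingers, the arm and drain above 15 N).
It fails at once if a bystander is moved more than 20 mm (distance of any of bottle, cup, comb, spray from where it was at the start of the episode above 0.02 m).
It also fails if it takes over 72 s, if anything falls off the work surface, if the arm or the gripper's body presses on something with over 40 N, if the wrist force passes 120 N, or if a joint passes its speed limit or range.

## Working session

There is one attempt and no reset: what is moved stays moved. The work goes in short steps, Python scripts to look and compute and a tool call to move; the robot and the scene stay as the last step left them, time stands still between calls to the robot, and variables do not carry over. Pictures are saved under pics/ and viewed, at most 10 in all, crops included, and the job is handed in when it is done.

Besides the shell and the picture viewer there is one more tool, called after ">>>" as a command line: name --argument value ..., lists and objects as JSON in quotes. carry_out: Moves the arm, as the interface text tells. Its arguments: {"type":"object","properties":{"deltas":{"type":"string"}},"required":["deltas"]}

```bash
mkdir -p pics; python3 - <<'E'
from bench import sensors, vision, ctrl
import cv2,numpy as np
np.set_printoptions(precision=4,suppress=True)
o=sensors.get_obs();print(o['eef_pos'],o['eef_rot'],o['time_s'])
for n in ("side","top"):
    im=vision.camera(n);cv2.imwrite(f"pics/{n}0.png",im)
    m=vision.camera_model(n);print(m["K"],m["extrinsics"])
E
```

```text
[ 0.1604 -0.5516  0.2304] [-0.0009  0.99    0.1409  0.    ] 0.0
[[406.3806   0.     315.4814]
 [  0.     406.3806 198.2418]
 [  0.       0.       1.    ]] [[-0.8841 -0.4671  0.0159  0.5646]
 [-0.3727  0.6839 -0.6272  0.31  ]
 [ 0.2821 -0.5604 -0.7787  1.1267]
 [ 0.      0.      0.      1.    ]]
[[429.7328   0.     319.0641]
 [  0.     429.7328 202.2015]
 [  0.       0.       1.    ]] [[-0.0031 -1.      0.004  -0.0188]
 [-0.9932  0.0026 -0.1165  0.626 ]
 [ 0.1165 -0.0043 -0.9932  1.1333]
 [ 0.      0.      0.      1.    ]]
```

View pics/top0.png

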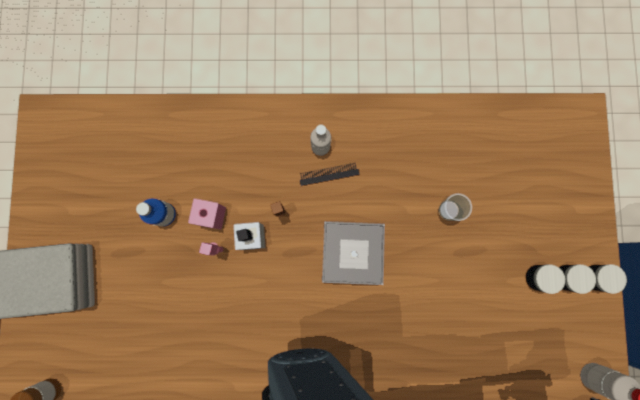

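View pics/side0.png

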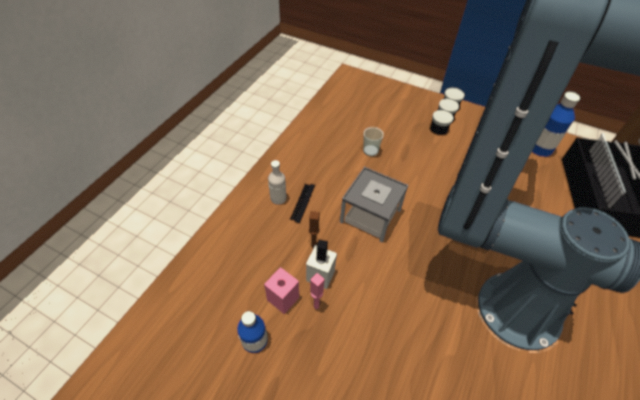

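Top view: the stand is at (354,254), the white holder with the black-handled rod at (248,236), pink look-alikes beside it at (205,213) and (210,249), and a brown one at (279,209). In the side view the holder is at (321,265) and the cover at (377,190).

```bash
cat > h.py <<'E'
import cv2,numpy as np
from bench import sensors, vision, ctrl
np.set_printoptions(precision=4,suppress=True)
def ray(n,uv):
    m=vision.camera_model(n);E=np.array(m["extrinsics"]);R,t=E[:3,:3],E[:3,3]
    d=R.T@np.linalg.inv(np.array(m["K"]))@np.array([uv[0],uv[1],1.0])
    return -R.T@t,d
def onz(n,uv,z):
    c,d=ray(n,uv);return c+d*(z-c[2])/d[2]
def proj(n,p):
    m=vision.camera_model(n);E=np.array(m["extrinsics"]);q=np.array(m["K"])@(E[:3,:3]@np.array(p)+E[:3,3]);return q[:2]/q[2]
def crop(im,x,y,w,h,s): return cv2.resize(im[y:y+h,x:x+w],None,fx=s,fy=s,interpolation=cv2.INTER_NEAREST)
E
python3 - <<'E'
from h import *
t=cv2.imread("pics/top0.png");s=cv2.imread("pics/side0.png")
a=np.hstack([crop(t,225,215,50,40,8),crop(t,320,215,50,40,8)*0+crop(t,330,234,50,40,8)])
b=np.hstack([crop(s,300,235,50,40,8)[:, :400],crop(s,352,170,50,40,8)])
cv2.imwrite("pics/z0.png",cv2.resize(np.vstack([a,b])[:600*2],(750,600)) if 0 else np.vstack([a,b])[:600])
for n,im,(x,y,w,h) in(("top",t,(225,215,50,40)),("side",s,(300,235,50,60))):
    c=im[y:y+h,x:x+w].astype(int); mx=c.max(2);mn=c.min(2)
    for nm,mk in(("white",(mn>120)&(mx-mn<40)),("black",mx<45)):
        k,l,st,ce=cv2.connectedComponentsWithStats(mk.astype(np.uint8))
        i=1+np.argmax(st[1:,4]);print(n,nm,st[i]+[x,y,0,0,0],ce[i]+[x,y],
          cv2.minAreaRect(np.argwhere(l==i)[:,::-1].astype(np.float32)))
for n,im,(x,y,w,h) in(("top",t,(335,235,40,40)),("side",s,(355,172,45,40))):
    c=im[y:y+h,x:x+w].astype(int);g=c.mean(2)
    print(n);print(g.astype(int)[::1,::1][8:30,4:36] if n=="top" else g.astype(int)[4:30,4:40])
E
```

```text
top white [234 222  27  28 502] [247.6335 235.7729] ((21.735292434692383, 20.558822631835938), (26.07680892944336, 26.23020362854004), 85.60128784179688)
top black [243 230   9  11  43] [247.814  235.3488] ((22.935781478881836, 20.880735397338867), (7.08791446685791, 10.727654457092285), 16.699243545532227)
side white [307 246  29  27 359] [321.2284 261.1588] ((21.309276580810547, 24.195873260498047), (24.697755813598633, 21.538742065429688), 21.037511825561523)
side black [318 241   9  20 147] [321.6122 250.2245] ((22.0, 15.5), (19.0, 8.0), 90.0)
top
[[148 174 192 194 194 193 193 193 193 193 192 192 192 192 193 192 191 192
  191 191 190 191 190 189 190 189 189 188 187 169 139 135]
 [149 175 192 194 195 195 195 194 194 194 193 193 193 193 193 193 192 192
  192 192 192 191 191 190 190 191 189 189 188 170 139 133]
 [147 173 194 195 194 194 194 195 194 194 193 193 193 193 193 192 192 193
  192 192 192 192 191 191 191 191 191 190 188 170 140 135]
 [141 169 192 194 193 192 193 193 193 193 192 191 192 192 192 192 191 191
  192 191 192 191 191 191 191 191 190 189 186 168 139 135]
 [143 169 
[... 5564 characters left out ...]
 169 173 175 175 174 173 173
  175 174 174 174 173 174 176 173 167 150 128 119 118 120 119 120 118 119]
 [120 119 119 116 116 113 113 116 119 127 139 150 162 168 171 171 173 173
  173 175 175 175 174 174 172 171 156 134 120 119 117 118 118 119 119 117]
 [119 120 119 120 119 117 115 114 114 113 118 127 138 147 157 164 168 172
  174 175 174 175 173 173 172 163 144 122 117 119 119 119 118 120 117 120]
 [119 118 120 119 120 118 119 118 118 118 113 113 114 120 129 143 152 161
  168 171 173 171 172 172 170 153 132 118 117 118 119 118 117 120 119 119]
 [119 119 118 119 117 119 118 119 119 119 119 116 113 110 110 115 125 140
  150 160 166 169 171 171 161 140 125 120 119 118 119 117 120 118 119 119]]
```

View pics/z0.png

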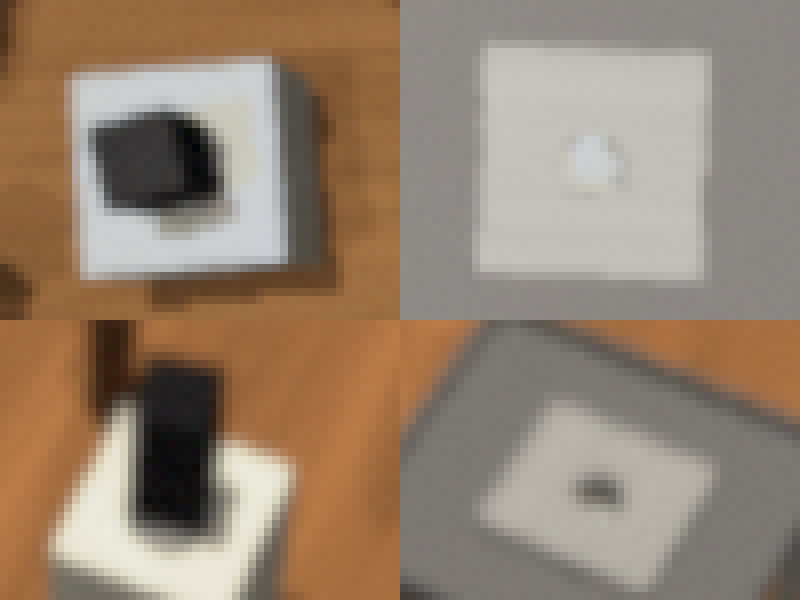

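The crops show the rod's handle top at about top(242,235), turned a few degrees relative to the block, and the cover's square with its mouth at about top(354,254), side(377,190).

```bash
cat >> h.py <<'E'
def quad(n,im,box,f,z):
    x,y,w,h=box;c=im[y:y+h,x:x+w].astype(int)
    k,l,st,ce=cv2.connectedComponentsWithStats(cv2.medianBlur(f(c).astype(np.uint8),3))
    i=1+np.argmax(st[1:,4]);cn=cv2.findContours((l==i).astype(np.uint8),0,2)[0][0].reshape(-1,2)
    P=np.array([onz(n,p+[x,y],z)[:2] for p in cn])
    r=cv2.minAreaRect((P*1000).astype(np.float32));return r
E
python3 - <<'E'
from h import *
t=cv2.imread("pics/top0.png");s=cv2.imread("pics/side0.png")
print("cover top",quad("top",t,(335,235,40,40),lambda c:c.mean(2)>163,.125))
print("cover side",quad("side",s,(352,170,50,40),lambda c:c.mean(2)>147,.125))
print("plate top",quad("top",t,(318,217,75,75),lambda c:(c.max(2)-c.min(2)<25)&(c.mean(2)>95),.124))
print("block top",quad("top",t,(225,215,50,40),lambda c:(c[:,:,0]>150),.098))
print("block side",quad("side",s,(300,235,50,60),lambda c:(c[:,:,0]>140)&(c.max(2)-c.min(2)<60),.098))
f=lambda c:c.max(2)
c=t[222:250,232:258];print(c.max(2))
E
```

```text
cover top ((486.95660400390625, -105.43508911132812), (70.20589447021484, 70.27488708496094), 86.99940490722656)
cover side ((488.4286193847656, -103.97550964355469), (69.68185424804688, 69.20873260498047), 87.51024627685547)
plate top ((489.25921630859375, -104.1422119140625), (148.64089965820312, 149.244384765625), 87.34545135498047)
block top ((533.7894287109375, 164.6881103515625), (65.12369537353516, 65.16393280029297), 4.833200454711914)
block side ((534.6119995117188, 167.31930541992188), (66.40860748291016, 66.85466003417969), 4.869902610778809)
[[148 148 147 149 149 149 149 148 151 150 149 150 152 155 157 158 158 158
  160 161 163 167 171 173 173 174]
 [145 145 148 153 155 158 158 160 162 166 169 172 172 175 179 180 181 183
  183 183 187 192 196 202 203 202]
 [149 155 169 177 182 184 184 186 188 193 197 203 204 204 205 204 204 204
  205 205 205 206 206 207 208 207]
 [155 168 189 201 203 204 204 205 205 206 207 208 209 209 208 207 207 207
  207 208 207 206 206 207 208 206]
 [156 169 191 204 207 206 207 207 209 209 209 209 208 208 207 207 207 208
  207 206 207 207 206 206 208 
[... 1812 characters left out ...]
51 154 163
  174 177 190 205 207 209 210 211]
 [137 142 164 189 205 208 206 207 207 208 207 205 195 177 174 174 175 189
  203 206 207 209 209 209 211 211]
 [140 148 168 190 205 208 207 206 207 206 206 207 207 204 204 204 205 206
  209 210 208 209 209 210 211 211]
 [139 149 165 186 204 207 207 207 206 207 208 207 208 208 207 207 208 208
  208 207 207 209 209 210 209 209]
 [138 146 163 186 203 206 206 206 206 206 206 206 206 205 205 204 201 200
  198 195 194 195 194 191 190 188]
 [136 144 159 183 200 199 196 193 193 193 191 188 187 186 185 177 166 164
  156 147 144 144 138 127 118 110]
 [143 149 156 173 182 174 167 156 153 152 145 134 120 109 110 106 103 102
  100  99  97  99  98  97  96  94]]
```

>>> carry_out --deltas "559 -585 0 0 0 -1.467 0.2;559 -585 0 0 0 -1.467 0.2;559 -585 0 0 0 -1.467 0.2;559 -585 0 0 0 -1.467 0.2;559 -585 0 0 0 -1.467 0.2;559 -585 0 0 0 -1.467 0.2;559 -585 0 0 0 -1.467 0.2;559 -585 0 0 0 -1.467 0.2;559 -585 0 0 0 -1.467 0.2;559 -585 0 0 0 -1.467 0.2;559 -585 0 0 0 -1.467 0.2;559 -585 0 0 0 -1.467 0.2"

```text
time_s: 1.6
eef_pos: [0.5072, 0.1153, 0.2311]
eef_rot: [0.0, 0.641, 0.768, -0.0]
wrist_force: [1.3, -0.4, 0.0]
opening: 0.802
grasp_force: 0.0
```

```bash
cat >> h.py <<'E'
from scipy.spatial.transform import Rotation as Ro
def tool():
    o=sensors.get_obs();w=np.array(o['eef_rot']);R=Ro.from_quat(w[[1,2,3,0]]).as_matrix()
    return o,np.array(o['eef_pos']),R
E
python3 - <<'E'
from h import *
t=cv2.imread("pics/top0.png");s=cv2.imread("pics/side0.png")
print(quad("top",t,(232,222,26,24),lambda c:(c.max(2)>40)&(c.max(2)<125),.173))
print(onz("top",(241.8,234.8),.173))
c=s[235:275,310:335];print(c.max(2)[::2])
o,p,R=tool();print(o['time_s'],p,R)
E
```

```text
((531.8015747070312, 158.9012451171875), (28.809555053710938, 33.32590103149414), 0.8789585828781128)
[0.5323 0.1641 0.173 ]
[[135  99  68  57  58  67  99 136 162 170 171 169 165 160 160 163 163 162
  160 157 155 155 160 158 158]
 [137 100  63  52  51  63  99 138 161 165 165 162 161 160 162 162 163 159
  155 155 156 158 157 156 156]
 [137 100  62  51  51  69 102 125 123 114 114 117 127 136 140 145 147 150
  153 157 158 158 156 156 158]
 [138 101  64  53  55  64  85  93  73  49  41  42  45  52  60  68  77 101
  136 153 156 155 155 158 159]
 [134  96  64  53  53  56  53  50  39  36  31  34  34  35  34  34  43  82
  127 147 153 154 157 160 162]
 [139 100  66  64  91 115 103  66  43  35  32  34  35  34  32  34  41  88
  131 149 155 159 160 164 165]
 [155 133 107 118 167 190 151  87  41  27  29  30  32  33  31  31  44  90
  135 154 160 161 164 163 161]
 [160 161 165 191 221 215 160  86  32  15  16  17  19  19  18  27  52 109
  155 172 168 168 165 161 161]
 [163 176 203 226 232 217 156  80  29  15  12  16  15  17  15  30  85 157
  211 224 220 209 195 187 181]
 [176 204 226 234 233 216 145 
[... 534 characters left out ...]
90 177 171 171 180 196 206 201 206
  223 232 231 214 165 119 105]
 [204 216 224 229 232 234 235 236 235 234 231 230 231 234 234 236 236 235
  235 234 219 169 118  98 107]
 [120 127 144 162 175 193 212 224 229 232 233 234 235 235 236 236 236 236
  234 224 183 129  98  96 114]
 [112 111 111 112 115 119 131 144 158 170 192 213 223 229 232 234 235 234
  225 190 136 101  95  94 107]
 [111 112 112 113 115 114 118 118 115 114 119 129 142 158 172 191 205 208
  181 136 102  93  92  93  94]
 [113 112 112 116 125 149 173 178 164 138 119 113 115 113 115 119 124 122
  110  98  94  91  92  90  92]]
1.6 [0.5072 0.1153 0.2311] [[-0.1784  0.984  -0.    ]
 [ 0.984   0.1784 -0.0003]
 [-0.0003 -0.0001 -1.    ]]
```

>>> carry_out --deltas "45 34 0 0 0 0 0.2;45 34 0 0 0 0 0.2;45 34 0 0 0 0 0.2;45 34 40 0 0 0 0.2;45 34 80 0 0 0 0.2;45 34 107 0 0 0 0.2;45 34 107 0 0 0 0.2;45 34 107 0 0 0 0.6;45 34 107 0 0 0 0.9;45 34 107 0 0 0 0.9;45 34 107 0 0 0 0.9;45 34 107 0 0 0 0.9"

```text
time_s: 3.1
eef_pos: [0.5334, 0.1634, 0.1262]
eef_rot: [0.001, 0.641, 0.768, 0.001]
wrist_force: [-0.9, -1.2, 6.9]
opening: 0.297
grasp_force: 57.9
```

```bash
python3 - <<'E'
from h import *
a=vision.camera("top");b=vision.camera("side")
cv2.imwrite("pics/g.png",np.hstack([crop(a,220,200,80,80,5),crop(b,280,210,80,80,5)]))
o,p,R=tool();print(o['time_s'],p,o['wrist_force'],o['torque'],o['opening'],o['grasp_force'])
E
```

```text
3.2 [0.5334 0.1634 0.1262] [-0.0833 -1.1118  6.9862] [-0.2262  0.2549  0.0222] 0.3023047922160371 57.913030539639294
```

View pics/g.png

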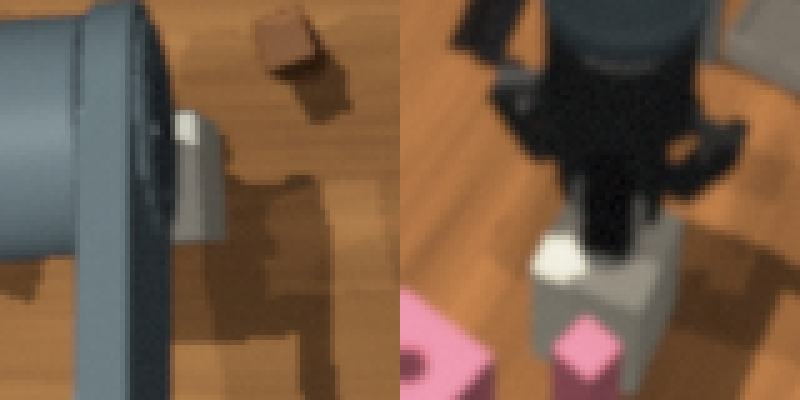

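The rod is gripped: opening 0.30 is about 26 mm, force is 58 N, and the fingers sit on the handle at side(320,255). Next I lift it and carry it above the stand.

>>> carry_out --deltas "0 0 -20 0 0 0 0.9;0 0 -60 0 0 0 0.9;0 0 -100 0 0 0 0.9;0 0 -140 0 0 0 0.9;0 0 -140 0 0 0 0.9;-40 -15 -140 0 0 0 0.9;-90 -32 -140 0 0 0 0.9;-140 -50 -140 0 0 0 0.9;-190 -69 -140 0 0 0 0.9;-240 -87 -140 0 0 0 0.9;-256 -92 -140 0 0 0 0.9;-256 -92 -140 0 0 0 0.9"

```text
time_s: 4.7
eef_pos: [0.4868, -0.1051, 0.2634]
eef_rot: [-0.001, 0.642, 0.767, 0.0]
wrist_force: [0.4, 0.8, -1.2]
opening: 0.3
grasp_force: 59.4
```

```bash
python3 - <<'E'
from h import *
a=vision.camera("top");b=vision.camera("side");cv2.imwrite("pics/ht.png",a);cv2.imwrite("pics/hs.png",b)
cv2.imwrite("pics/h.png",np.hstack([crop(a,310,205,80,100,5),crop(b,330,110,80,100,5)]))
o,p,R=tool();print(o['time_s'],p,o['wrist_force'],o['opening'],o['grasp_force'])
E
```

```text
4.8 [ 0.4872 -0.1037  0.2638] [ 0.2164 -0.0224 -1.2795] 0.29833082340731804 59.36259171925485
```

View pics/h.png

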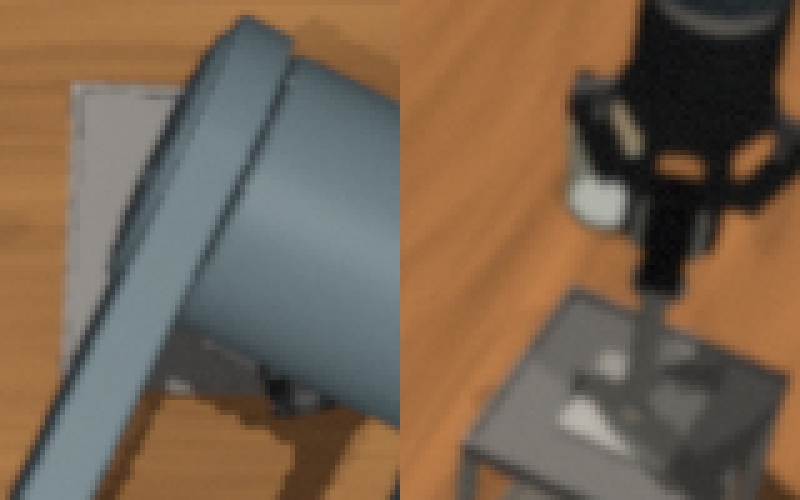

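The side view shows the rod hanging over the cover, its tip near side(378,190). The top view is hidden by the arm, so I lower the rod to just above the cover and measure the tip in the side view relative to the cover.

>>> carry_out --deltas "0 0 10 0 0 0 0.9;0 0 19 0 0 0 0.9;0 0 19 0 0 0 0.9;0 0 19 0 0 0 0.9;0 0 19 0 0 0 0.9"

```text
time_s: 5.42
eef_pos: [0.4874, -0.1049, 0.2456]
eef_rot: [0.0, 0.641, 0.767, 0.0]
wrist_force: [-0.1, 0.6, -0.8]
opening: 0.301
grasp_force: 59.4
```

```bash
python3 - <<'E'
from h import *
ims=[vision.camera("side").astype(float) for _ in range(3)];b=np.mean(ims,0).astype(np.uint8);cv2.imwrite("pics/ls.png",b)
c=crop(b,350,155,55,55,10)
s=cv2.imread("pics/side0.png")
o,p,R=tool();print(o['time_s'],p,o['wrist_force'],o['opening'])
z=p[2]-.113;print("tip z",z)
q=quad("side",s,(352,170,50,40),lambda c:c.mean(2)>147,.125)[0];m=proj("side",[q[0]/1000,q[1]/1000,.125]);print("mouth px",m)
for dz in(0,.006): 
    print("desired tip centre px",proj("side",[q[0]/1000,q[1]/1000,z+dz]), [proj("side",[q[0]/1000,q[1]/1000-.0 ,z])])
a=np.linspace(0,2*np.pi,60)
def poly(cen,r,zz,col):
    P=np.array([(proj("side",[cen[0]+r*np.cos(x),cen[1]+r*np.sin(x),zz])-[350,155]+.5)*10 for x in a]).astype(np.int32);cv2.polylines(c,[P],True,col,1)
poly(q/np.array(1000.) if 0 else np.array(q)/1000,.00925,.125,(0,255,0))
poly(p[:2],.008,z,(0,0,255))
cv2.imwrite("pics/l.png",c)
E
```

```text
5.575 [ 0.4874 -0.105   0.2456] [ 0.4574  0.5937 -1.5673] 0.3003458573407599
tip z 0.1325762434797037
mouth px [376.2898 191.0957]
desired tip centre px [376.6242 189.4777] [array([376.6242, 189.4777])]
desired tip centre px [376.8913 188.1852] [array([376.6242, 189.4777])]
```

View pics/l.png

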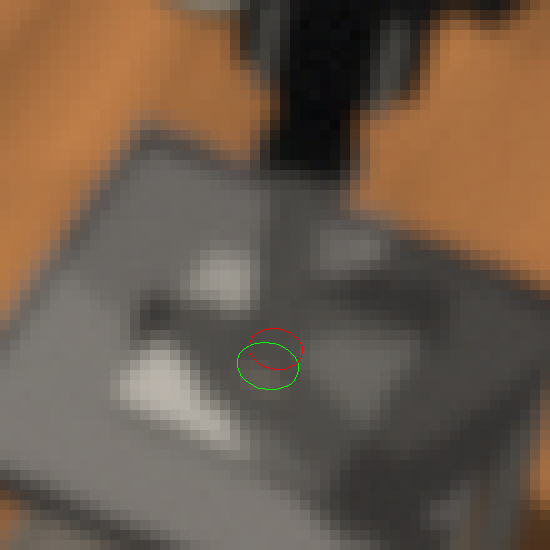

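The tip blends into its own shadow near side(377,190). I need a stretched-contrast read of the shank edges.

```bash
python3 - <<'E'
from h import *
b=cv2.imread("pics/ls.png")
g=b.mean(2).astype(int)
print("cols",list(range(366,392)))
for r in range(172,202): print(r,*g[r,366:392])
E
```

```text
cols [366, 367, 368, 369, 370, 371, 372, 373, 374, 375, 376, 377, 378, 379, 380, 381, 382, 383, 384, 385, 386, 387, 388, 389, 390, 391]
172 103 102 101 98 94 90 86 83 78 68 59 52 50 47 41 36 31 33 51 77 99 111 113 110 110 110
173 103 103 102 103 102 99 96 93 88 81 74 67 65 63 59 54 51 53 66 89 105 112 111 109 108 109
174 103 103 103 103 103 102 102 100 99 94 86 74 71 70 70 66 66 69 82 98 111 113 112 108 109 110
175 102 103 103 103 102 103 103 103 102 98 90 76 70 71 72 71 70 74 86 100 110 111 110 108 108 110
176 102 103 102 103 102 103 102 103 102 99 89 76 70 72 73 74 75 76 81 91 100 104 105 107 106 108
177 103 103 103 102 102 103 104 103 101 97 85 74 71 72 74 79 84 87 85 85 87 90 93 97 98 99
178 103 103 103 103 105 106 103 103 102 95 83 72 71 73 75 82 93 96 97 95 96 90 84 80 79 82
179 102 103 104 104 108 113 113 110 106 96 81 73 72 73 76 84 95 101 101 104 106 101 86 73 65 65
180 103 104 105 108 119 127 128 125 117 102 80 72 73 74 77 86 97 102 102 104 105 98 81 71 65 62
181 103 104 107 117 133 142 144 141 131 110 84 72 73 74 78 86 95 98 97 93 90 80 72 67 66 65
182 101 105 112 126 142 
[... 1054 characters left out ...]
7 92 82 81 83 87 85 80 76 77 80 85 91 97 100 99 97 86 75 69 68
195 175 176 176 166 147 130 112 93 82 79 79 78 77 76 76 76 79 84 90 97 96 92 80 71 69 68
196 157 165 171 171 166 156 135 109 91 85 80 76 75 75 76 76 76 78 85 90 92 84 75 69 68 69
197 131 141 152 163 168 167 154 125 102 94 86 81 78 76 76 75 76 76 78 81 83 77 71 68 68 68
198 114 119 128 140 152 160 157 137 115 102 95 88 81 78 75 75 75 75 75 74 72 68 67 68 68 67
199 116 115 116 119 127 137 142 139 124 108 99 95 87 81 76 75 75 75 72 67 63 60 64 65 66 63
200 119 118 117 116 114 116 120 123 121 109 99 96 92 86 79 77 77 74 70 61 56 55 57 60 61 57
201 120 119 119 118 116 113 112 110 109 103 97 95 94 92 85 80 77 72 65 57 54 52 52 55 54 52
```

The side view puts the tip at about (376.7,188.5) and the wanted tip at (376.6,189.5), so it is within a few mm. Next I feel downward gently.

>>> carry_out --deltas "0 0 3 0 0 0 0.9;0 0 5 0 0 0 0.9;0 0 6 0 0 0 0.9;0 0 7 0 0 0 0.9;0 0 8 0 0 0 0.9;0 0 9 0 0 0 0.9;0 0 10 0 0 0 0.9;0 0 10 0 0 0 0.9"

```text
time_s: 6.58
eef_pos: [0.4871, -0.1049, 0.2352]
eef_rot: [-0.0, 0.641, 0.767, -0.0]
wrist_force: [0.0, -0.2, -1.2]
opening: 0.304
grasp_force: 59.3
```

```bash
python3 - <<'E'
from h import *
o,p,R=tool();print(o['time_s'],p*1000,o['wrist_force'],o['torque'],R[:,2])
E
```

```text
6.575 [ 487.1421 -104.9465  235.1528] [ 0.0495 -0.1576 -1.1541] [-0.2899  0.1192 -0.0282] [-0.0002 -0.0002 -1.    ]
```

>>> carry_out --deltas "0 0 1 0 0 0 0.9;0 0 2 0 0 0 0.9;0 0 3 0 0 0 0.9;0 0 4 0 0 0 0.9;0 0 4 0 0 0 0.9"

```text
time_s: 7.2
eef_pos: [0.4872, -0.1048, 0.2311]
eef_rot: [-0.0, 0.641, 0.767, -0.0]
wrist_force: [-0.6, -0.9, -0.6]
opening: 0.295
grasp_force: 59.4
```

>>> carry_out --deltas "0 0 1 0 0 0 0.9;0 0 2 0 0 0 0.9;0 0 3 0 0 0 0.9;0 0 4 0 0 0 0.9;0 0 4 0 0 0 0.9"

```text
time_s: 7.82
eef_pos: [0.4872, -0.1048, 0.2271]
eef_rot: [-0.0, 0.641, 0.767, -0.0]
wrist_force: [-0.9, -2.6, -1.0]
opening: 0.299
grasp_force: 59.4
```

```bash
python3 - <<'E'
from h import *
o,p,R=tool();print(o['time_s'],p*1000,o['wrist_force'],o['torque'],R[:,2])
E
```

```text
7.825 [ 487.1748 -104.8071  227.1439] [-0.8777 -2.5559 -1.0032] [-0.3871  0.1816 -0.0031] [-0.0001  0.0001 -1.    ]
```

The rod is in the mouth: no vertical force, just a slight side load. I shift to ease that and go down to the stopper.

>>> carry_out --deltas "-1 -0.5 0 0 0 0 0.9;-1 -0.5 1 0 0 0 0.9;-1 -0.5 2 0 0 0 0.9;-1 -0.5 3 0 0 0 0.9;-1 -0.5 4 0 0 0 0.9;-1 -0.5 5 0 0 0 0.9;-1 -0.5 5 0 0 0 0.9"

```text
time_s: 8.7
eef_pos: [0.4868, -0.1059, 0.2222]
eef_rot: [-0.0, 0.641, 0.767, -0.0]
wrist_force: [0.8, -1.5, -1.1]
opening: 0.302
grasp_force: 59.2
```

```bash
python3 - <<'E'
from h import *
o,p,R=tool();print(o['time_s'],p*1000,o['wrist_force'],o['torque'],R[:,2])
E
```

```text
8.7 [ 486.8388 -105.8583  222.1696] [ 0.7538 -1.5338 -1.0879] [-0.0056  0.013  -0.0375] [-0.0002  0.0001 -1.    ]
```

>>> carry_out --deltas "-0.5 0.3 1.5 0 0 0 0.9;-0.5 0.3 3 0 0 0 0.9;-0.5 0.3 4.5 0 0 0 0.9;-0.5 0.3 6 0 0 0 0.9;-0.5 0.3 7.5 0 0 0 0.9;-0.5 0.3 9 0 0 0 0.9;-0.5 0.3 10.5 0 0 0 0.9;-0.5 0.3 12 0 0 0 0.9;-0.5 0.3 13.5 0 0 0 0.9;-0.5 0.3 15 0 0 0 0.9;-0.5 0.3 16.5 0 0 0 0.9;-0.5 0.3 18 0 0 0 0.9"

```text
time_s: 10.2
eef_pos: [0.488, -0.1068, 0.2067]
eef_rot: [0.001, 0.641, 0.768, 0.0]
wrist_force: [-3.5, -0.2, 12.6]
opening: 0.298
grasp_force: 60.5
```

```bash
python3 - <<'E'
from h import *
o,p,R=tool();print(o['time_s'],p*1000,o['wrist_force'],o['torque'],R[:,2])
E
```

```text
10.2 [ 488.0494 -106.818   206.6606] [-3.451  -0.1579 12.619 ] [ 0.3739  1.0318 -0.0462] [ 0.0021 -0.0014 -1.    ]
```

>>> carry_out --deltas "0 -0.8 1.5 0 0 0 0.9;0 -0.8 3 0 0 0 0.9;0 -0.8 4.5 0 0 0 0.9;0 -0.8 6 0 0 0 0.9;0 -0.8 7.5 0 0 0 0.9;0 -0.8 9 0 0 0 0.9;0 -0.8 10.5 0 0 0 0.9;0 -0.8 12 0 0 0 0.9;0 -0.8 13.5 0 0 0 0.9;0 -0.8 15 0 0 0 0.9;0 -0.8 16.5 0 0 0 0.9;0 -0.8 16.5 0 0 0 0.9"

```text
time_s: 11.7
eef_pos: [0.4877, -0.1069, 0.19]
eef_rot: [0.002, 0.641, 0.768, 0.0]
wrist_force: [-1.9, 0.9, 10.0]
opening: 0.294
grasp_force: 60.2
```

```bash
python3 - <<'E'
from h import *
o,p,R=tool();print(o['time_s'],p*1000,o['wrist_force'],o['torque'],R[:,2])
E
```

```text
11.7 [ 487.6659 -106.9386  189.9607] [-1.8558  0.8562 10.0071] [0.3385 0.5141 0.0436] [ 0.003  -0.0013 -1.    ]
```

>>> carry_out --deltas "0 -0.4 2 0 0 0 0.9;0 -0.4 4 0 0 0 0.9;0 -0.4 6 0 0 0 0.9;0 -0.4 8 0 0 0 0.9;0 -0.4 10 0 0 0 0.9;0 -0.4 12 0 0 0 0.9;0 -0.4 14 0 0 0 0.9;0 -0.4 16 0 0 0 0.9;0 -0.4 18 0 0 0 0.9;0 -0.4 20 0 0 0 0.9;0 -0.4 22 0 0 0 0.9;0 -0.4 22 0 0 0 0.9"

```text
time_s: 13.2
eef_pos: [0.486, -0.1065, 0.1655]
eef_rot: [-0.0, 0.641, 0.767, -0.0]
wrist_force: [-0.3, 0.0, -1.6]
opening: 0.3
grasp_force: 59.1
```

```bash
python3 - <<'E'
from h import *
o,p,R=tool();print(o['time_s'],p*1000,o['wrist_force'],o['torque'],R[:,2])
b=vision.camera("side");cv2.imwrite("pics/p.png",crop(b,320,130,100,110,5))
E
```

```text
13.2 [ 485.9725 -106.5348  165.5354] [-0.3248  0.0432 -1.5518] [-0.021  -0.0108  0.0486] [-0.0004  0.0002 -1.    ]
```

View pics/p.png

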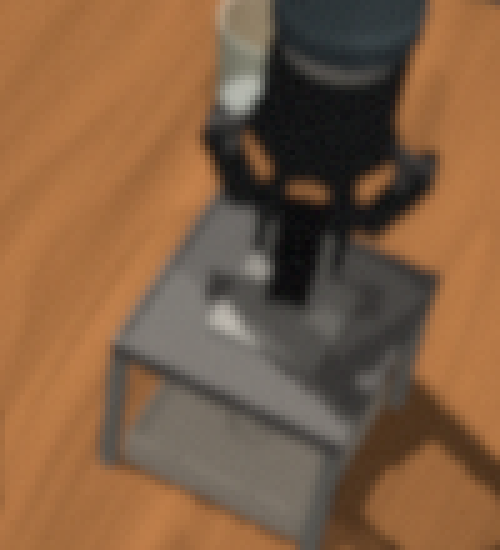

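The push force dropped to the free weight of −1.5 N and the rod is about 70 mm deep, so the stopper has popped out. The side crop shows a lump in the tray at about side(367,214). Next I draw the rod out and go back above the holder.

>>> carry_out --deltas "0 0 -8 0 0 0 0.9;0 0 -18 0 0 0 0.9;0 0 -30 0 0 0 0.9;0 0 -45 0 0 0 0.9;0 0 -60 0 0 0 0.9;0 0 -75 0 0 0 0.9;0 0 -100 0 0 0 0.9;0 0 -100 0 0 0 0.9"

```text
time_s: 14.25
eef_pos: [0.4874, -0.1072, 0.2683]
eef_rot: [0.002, 0.641, 0.767, 0.001]
wrist_force: [-0.0, 0.2, -1.6]
opening: 0.297
grasp_force: 59.2
```

>>> carry_out --deltas "40 15 0 0 0 0 0.9;80 30 0 0 0 0 0.9;125 46 0 0 0 0 0.9;170 63 0 0 0 0 0.9;210 77 0 0 0 0 0.9;240 88 0 0 0 0 0.9;257 95 0 0 0 0 0.9;257 95 0 0 0 0 0.9;257 95 0 0 0 0 0.9"

```text
time_s: 15.38
eef_pos: [0.5337, 0.1623, 0.2654]
eef_rot: [-0.0, 0.641, 0.767, -0.0]
wrist_force: [-0.5, -1.0, -0.8]
opening: 0.3
grasp_force: 59.2
```

```bash
python3 - <<'E'
from h import *
o,p,R=tool();print(o['time_s'],p*1000,o['wrist_force'],o['torque'],R)
d=np.array([.5334,.1634,p[2]])-p;print("tool shift to holder",R.T@d*1000)
b=vision.camera("side");a=vision.camera("top");cv2.imwrite("pics/r.png",np.hstack([crop(b,290,205,70,90,6),crop(b,330,170,70,90,5)[:540,:300] if 0 else crop(a,315,215,60,90,6)]))
E
```

```text
15.375 [533.6889 162.284  265.3874] [-0.4696 -0.9618 -0.7593] [-0.0004 -0.0292 -0.043 ] [[-0.1774  0.9841 -0.0008]
 [ 0.9841  0.1774 -0.0006]
 [-0.0005 -0.0009 -1.    ]]
tool shift to holder [ 1.1496 -0.0863 -0.0005]
```

View pics/r.png

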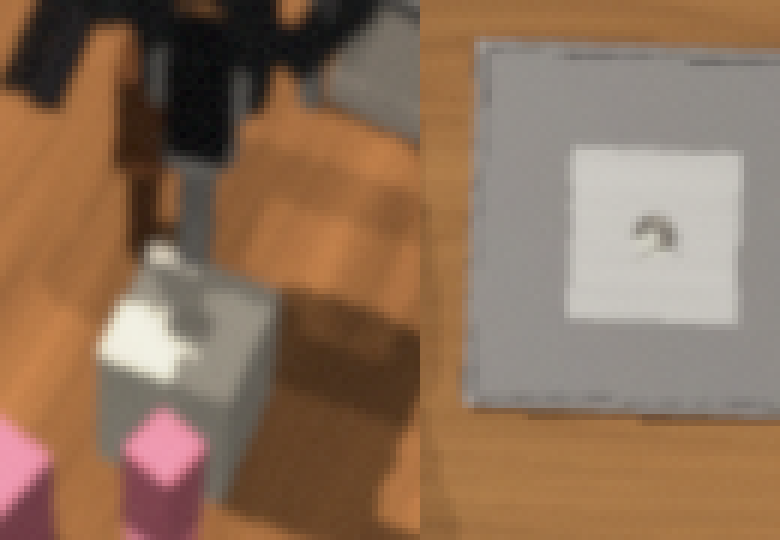

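The side crop shows the rod hanging upright over the block, tip at about side(322,249). The top crop shows the mouth now open, with the stopper lower down. I lower into the hole.

>>> carry_out --deltas "1.1 0 15 0 0 0 0.9;1.1 0 30 0 0 0 0.9;1.1 0 42 0 0 0 0.9;1.1 0 48 0 0 0 0.9;1.1 0 50 0 0 0 0.9;1.1 0 52 0 0 0 0.9;1.1 0 54 0 0 0 0.9;1.1 0 56 0 0 0 0.9;1.1 0 58 0 0 0 0.9;1.1 0 60 0 0 0 0.9;1.1 0 62 0 0 0 0.9;1.1 0 62 0 0 0 0.9"

```text
time_s: 16.98
eef_pos: [0.5335, 0.1643, 0.2035]
eef_rot: [-0.0, 0.641, 0.767, -0.0]
wrist_force: [0.4, 0.4, -0.8]
opening: 0.302
grasp_force: 59.2
```

```bash
python3 - <<'E'
from h import *
o,p,R=tool();print(o['time_s'],p*1000,o['wrist_force'],o['torque'],R[:,2])
E
```

```text
16.975 [533.4992 164.3289 203.5439] [ 0.3754  0.4238 -0.8005] [ 0.0092  0.0939 -0.0045] [-0.0004 -0.     -1.    ]
```

>>> carry_out --deltas "0 0 8 0 0 0 0.9;0 0 18 0 0 0 0.9;0 0 28 0 0 0 0.9;0 0 38 0 0 0 0.9;0 0 48 0 0 0 0.9;0 0 58 0 0 0 0.9;0 0 66 0 0 0 0.9;0 0 71 0 0 0 0.9;0 0 74 0 0 0 0.9;0 0 75 0 0 0 0.9;0 0 76 0 0 0 0.9;0 0 76 0 0 0 0.9"

```text
time_s: 18.48
eef_pos: [0.5338, 0.1644, 0.128]
eef_rot: [0.0, 0.641, 0.767, 0.0]
wrist_force: [-0.3, 0.1, -1.8]
opening: 0.298
grasp_force: 59.2
```

```bash
python3 - <<'E'
from h import *
o,p,R=tool();print(o['time_s'],p*1000,o['wrist_force'],o['torque'],R[:,2])
E
```

```text
18.475 [533.7526 164.356  127.9672] [-0.3031  0.055  -1.7602] [ 0.0153 -0.0486 -0.0086] [ 0.0003  0.     -1.    ]
```

>>> carry_out --deltas "0 0 1 0 0 0 0.9;0 0 2 0 0 0 0.9;0 0 3 0 0 0 0.9;0 0 3 0 0 0 0.9"

```text
time_s: 18.98
eef_pos: [0.5338, 0.1644, 0.1261]
eef_rot: [0.0, 0.641, 0.768, 0.0]
wrist_force: [-4.2, -0.4, 8.8]
opening: 0.303
grasp_force: 60.3
```

Collar contact: about 10 N at z = 0.126, the same height as at the grasp. I open and retreat.

>>> carry_out --deltas "0 0 1 0 0 0 0.7;0 0 0 0 0 0 0.5;0 0 0 0 0 0 0.2;0 0 0 0 0 0 0.2;0 0 0 0 0 0 0.2;0 0 -15 0 0 0 0.2;0 0 -40 0 0 0 0.2;0 0 -80 0 0 0 0.2;0 0 -120 0 0 0 0.2;-40 0 -150 0 0 0 0.2;-100 0 -150 0 0 0 0.2;-150 0 -150 0 0 0 0.2"

```text
time_s: 20.48
eef_pos: [0.5609, 0.015, 0.2769]
eef_rot: [0.001, 0.641, 0.768, 0.001]
wrist_force: [-0.0, 0.5, -0.2]
opening: 0.798
grasp_force: 0.0
```

>>> carry_out --deltas "-50 -40 -20 0 0 0 0.2;-100 -80 -20 0 0 0 0.2;-120 -130 -20 0 0 0 0.2;-120 -130 -20 0 0 0 0.2;-120 -130 -20 0 0 0 0.2"

```text
time_s: 21.1
eef_pos: [0.4542, -0.1247, 0.2959]
eef_rot: [0.001, 0.641, 0.767, 0.0]
wrist_force: [0.8, 0.2, 0.9]
opening: 0.802
grasp_force: 0.0
```

```bash
python3 - <<'E'
from h import *
a=vision.camera("top");b=vision.camera("side");o,p,R=tool();print(o['time_s'],p,o['wrist_force'],o['opening'])
cv2.imwrite("pics/f.png",np.hstack([crop(a,225,205,60,50,6),crop(b,300,170,110,120,4)[:300]]) if 0 else np.hstack([crop(a,225,205,60,80,6)[:480],crop(b,300,190,100,120,4)]))
E
```

```text
21.2 [ 0.4546 -0.1239  0.2954] [-0.6622 -0.1343  0.255 ] 0.7975218927085628
```

View pics/f.png

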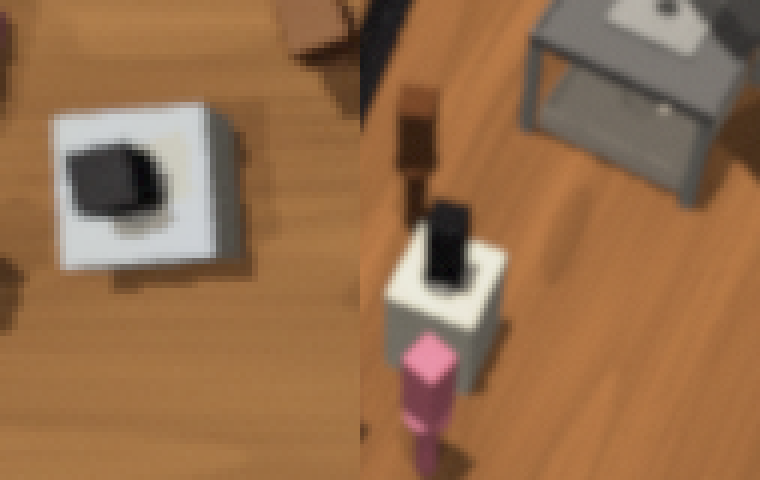

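The rod is back in the holder as at the start, at top(242,235) and side(322,250). Something white lies in the tray at about side(376,217).

```bash
python3 -c "
from bench import ctrl
print(ctrl.hand_in())"
```

```text
the job is handed in; nothing more can be done
None
```

I pushed the stopper out into the catch tray, put the rod fully back in its holder and let go, and handed the job in at about 21 s; no verdict came back.

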